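# Open the sample-jar holder by its release tab

### The arm

A 6-joint arm with a two-finger parallel gripper is mounted at the origin on a cart in front of the work surface, level with it; the furniture and walls round the work are solid. World frame = base frame: x ahead of the robot, y to its left, z up, the work surface at z = 0. Lengths are in m, angles in rad, forces in N, time in s.
With the tool pointing down it reaches from about 0.375 to 0.975 m from the base axis. Payload 3.8 kg.
Tool frame: the origin (TCP) lies midway between the tips of the shut fingers; the grasp point (between the pads) lies 19 mm behind it; x points along the fingers, y is the direction in which the jaws open and shut, and the axes are right-handed (so a half turn about x gives the same grasp; the last joint's range is limited). The gripper opens to 88 mm and grips with 3 to 60 N. Pads are 18 mm wide; open, the fingers measure 123 mm over their backs; the gripper's body (75 mm by 187 mm) begins 45 mm behind the grasp point.
Start: joints at [-1.171, 0.264, 1.604, -0, 1.274, -0.037], TCP at [0.286, -0.612, 0.239] pointing down, gripper open.
Joint ranges: [-2.63, 2.63], [-0.94, 2.18], [0.31, 2.57], [-1.31, 4.45], [0, 2.66], [-2.55, 2.55]. Speed limits (rad/s): [2.57, 2.57, 3.14, 3.14, 3.14, 3.14].

### API

Orientations are given as a rotation vector (axis times angle).
In Python, from cell import manip, inverse_kinematics, cams, order gives the robot as it stands. Calls block until the motion is done:
- manip.move_pose(position, orientation): joint-space move of the TCP to a pose.
- manip.move_linear(position, rate=0.15, rot=None): straight line of the TCP; rot=None keeps the orientation; rate is the mean speed in m/s.
- manip.set_joints(angles): joint-space move.
- manip.set_gripper(opening, force=None): finger opening in m; force is the grip in N (None keeps the last); returns when the fingers have stopped.
- manip.dwell(seconds).
- inverse_kinematics(position, orientation): joint angles nearest the present ones, or None.
- manip.state(): the state.
- cams.capture(name): name is "side" or "top"; returns a dict with "image" (384x512x3 uint8, blue, green, red), "z_map" (384x512 float32, m along the optical axis (not along the pixel's ray), 0 where there is no reading), "intrinsics" (3x3 intrinsics, pixels), "position" and "orientation" of the camera in the world. Camera axes: x right, y down, z forward; pixel columns grow to the right and rows downward; lengths in m; the calibration is good to about 2 mm. A picture is of the moment at which its call begins.
A pose or a line that the arm cannot do raises manip.IKError and nothing moves.
- order.close_job(): hands the job in, once; it reports no verdict.
The state is a dict: "clock": time; "joint_pos": joint angles; "joint_velocities": joint speeds; "tau": joint torques, N m; "tool_pos": TCP position; "tcp_rot": TCP orientation; "contact_force": force on the tool from outside, world axes, zero at the start; "moment": the same for the moment, N m; "gripper_width": finger opening in m.
Only numpy, scipy, OpenCV 4.12 (cv2) and the standard library are available. Lean on these libraries where they do the work, as an engineer would, in place of code of your own. Each camera call takes 0.05 s, during which the arm holds its last target.

### The job

Two white sample holders with sprung clear-windowed lids stand on the packing table, and one of them has a lilac jar in it. Press down the release tab at the front of the holder with the jar so that its lid springs up, then push that lid back until it is fully open and stays open. Leave the jar where it stands, the empty holder shut, and the things around them in place.

Things in the scene. Friction and masses are not known exactly. Their poses are not given: they have to be found in the camera images.
- holder_a: White sample-jar holder screwed to the table, 92 (x) x 90 (y) x 72 mm high with its lid. Origin: centre of its underside, on the table. +x points from its front (tab side, towards the robot) to its back (lid hinge side); z up. Hinge axis along its y, at x +46, z +69 mm. It holds a lilac jar, seen through the clear window of its lid.
- lid_a (a joint): Lid of the holder with the jar: white frame, clear window, 94 mm hinge to front edge, 90 wide, 6 thick; 24 mm wide, 8 mm long tongue at the front. Rad: 0 to 0.02 shut, latched; once released, a spring lifts it to about 0.34 (front edge about 100 mm above the table); pushed on (under 5 N at the edge) it turns up and back, upright at 1.57, to its stop at 1.9; past upright it stays open by its weight.
- tab_a (a joint): Release tab of the holder with the jar: grey rocker at the front; level pad 36 mm wide, reaching 108 mm in front of the holder's centre, top 54.5 mm above the table; hook 76.5 mm high between pad and lid. Rad: 0 at rest, grows as the pad is pressed down, stop at 0.32 (pad centre 11 mm down); springs back. Frees the lid at about 0.2 (5 N at the pad; 7 N at the stop).
- tab_a_pad (a point): Centre of the top of the pad of the holder with the jar (the place to press downwards), 88 mm in front of the holder's centre, 54.5 mm above the table at rest.
- lid_a_edge (a point): Middle of the front edge of the lid of the holder with the jar, at half its thickness; moves with the lid. 69 mm above the table when shut. The lid's underside is 3 mm below it.
- holder_b: White sample-jar holder screwed to the table, 92 (x) x 90 (y) x 72 mm high with its lid. Origin: centre of its underside, on the table. +x points from its front (tab side, towards the robot) to its back (lid hinge side); z up. Hinge axis along its y, at x +46, z +69 mm. It is empty; otherwise the same as the other.
- lid_b (a joint): Lid of the empty holder: white frame, clear window, 94 mm hinge to front edge, 90 wide, 6 thick; 24 mm wide, 8 mm long tongue at the front. Rad: 0 to 0.02 shut, latched; once released, a spring lifts it to about 0.34 (front edge about 100 mm above the table); pushed on (under 5 N at the edge) it turns up and back, upright at 1.57, to its stop at 1.9; past upright it stays open by its weight.
- tab_b (a joint): Release tab of the empty holder: grey rocker at the front; level pad 36 mm wide, reaching 108 mm in front of the holder's centre, top 54.5 mm above the table; hook 76.5 mm high between pad and lid. Rad: 0 at rest, grows as the pad is pressed down, stop at 0.32 (pad centre 11 mm down); springs back. Frees the lid at about 0.2 (5 N at the pad; 7 N at the stop).
- tab_b_pad (a point): Centre of the top of the pad of the empty holder (the place to press downwards), 88 mm in front of the holder's centre, 54.5 mm above the table at rest.
- lid_b_edge (a point): Middle of the front edge of the lid of the empty holder, at half its thickness; moves with the lid. 69 mm above the table when shut. The lid's underside is 3 mm below it.
- sample_jar_mid (a point): Centre, half-way up, of the lilac screw jar (58 mm diameter, 47 mm high) that stands in one holder, on its 6 mm floor. Axes: z up.
- loose_jar: Lilac screw jar, 58 mm diameter, 47 mm high, standing on the table behind the holders; origin at the centre of its underside. Bystander.
- tally_counter: Chromed tally counter, 55 x 51 x 28 mm, on the table in front of the holders; origin at the centre of its underside. Bystander.
- felt_marker: Capped felt marker, 136 mm long, 17 mm thick, lying on the table at the right; origin at the centre of its underside. Bystander.
- loose_lid: Lilac jar lid lying upside down on the table at the left, 58 mm diameter, 25 mm high; origin at the centre of its underside. Bystander.

How it is judged:
On the way:
1. the release tab of the holder with the jar is pressed and its lid springs up (value of joint tab_a above 0.12 rad and value of joint lid_a between 0.1 and 0.6 rad).
At the end, for the whole second after the job is handed in: The lid of the holder with the jar is open to at least 1.78 rad and at rest, its tab is back (below 0.06 rad), the other lid is shut (below 0.05 rad), and the jar stands upright (within 0.1 rad) on its holder's floor, within 12 mm of the middle (value of joint lid_a above 1.78 rad and velocity of joint lid_a below 0.1 rad/s and value of joint tab_a below 0.06 rad and value of joint lid_b below 0.05 rad and horizontal distance between sample_jar_mid and holder_a below 0.012 m and z of sample_jar_mid in the frame of holder_a below 0.036 m and angle between sample_jar_mid's own z axis and vertical below 0.1 rad); the robot touches nothing.
It fails at once if the empty holder is opened (value of joint lid_b above 0.08 rad).
It fails at once if the sample jar is lifted or shifted by more than 12 mm (distance of sample_jar_mid from where it was at the start of the episode above 0.012 m).
It fails at once if a bystander (loose jar, tally counter, marker, jar lid) is shifted or lifted by more than 15 mm (distance of any of loose_jar, tally_counter, felt_marker, loose_lid from where it was at the start of the episode above 0.015 m).
It also fails if it takes over 38 s, if anything falls off the work surface, if the arm or the gripper's body presses on something with over 40 N, if the wrist force passes 120 N, or if a joint passes its speed limit or range.

## Working session

There is one attempt and no reset: what is moved stays moved. The work goes in short steps, each a Python script; the robot and the scene stay as the last script left them, time stands still between calls to the robot, and variables do not carry over. Pictures are saved under pics/ and viewed, and the job is handed in when it is done.

```bash
ls; mkdir -p pics
python3 - <<'E'
from cell import manip,cams
import cv2,numpy as np
for n in("top","side"):
    c=cams.capture(n); cv2.imwrite(f"pics/{n}0.png",c["image"]); np.savez(f"{n}0.npz",**c)
    print(n,c["intrinsics"],c["position"],c["orientation"])
s=manip.state();print(s["clock"],s["tool_pos"],s["tcp_rot"],s["contact_force"])
E
```

```text
pics
top [[430.89515869   0.         251.96475185]
 [  0.         430.89515869 190.6931294 ]
 [  0.           0.           1.        ]] [0.48042812 0.00352    1.27217985] [-2.16102007  2.2149554  -0.0762167 ]
side [[407.35013509   0.         251.10390037]
 [  0.         407.35013509 189.46372834]
 [  0.           0.           1.        ]] [0.19908599 0.85807381 0.49204171] [-0.5319062   2.40721972 -1.55612851]
0.1 [ 0.28528138 -0.61104089  0.23751092] [ 1.98014274  0.4415391  -1.98086833] [-0.53835435  0.36920464 -0.75541214]
```

View pics/top0.png

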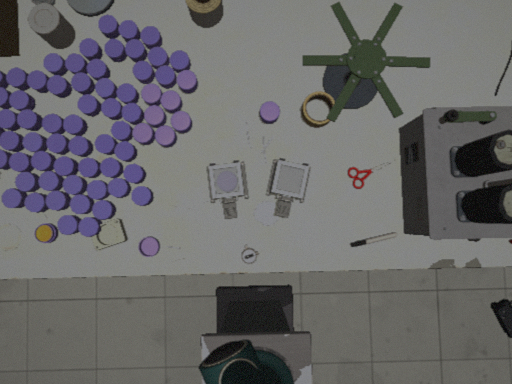

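View pics/side0.png

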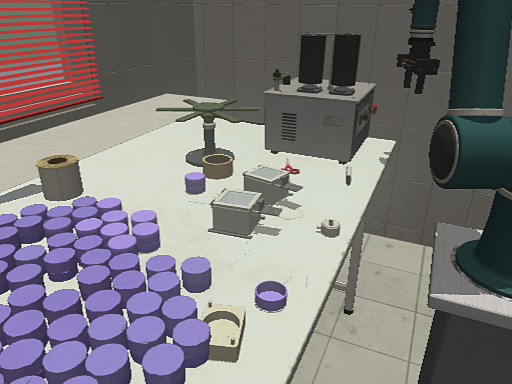

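The top view shows the holder with the jar at about (228,182), with its tab at about (230,208). The empty holder is at (289,180) and the counter at (250,255). I'll zoom in and measure next.

```bash
cat > h.py <<'E'
import numpy as np,cv2
from scipy.spatial.transform import Rotation as R
def ray(c,u,v,z):
    K=c["intrinsics"];d=R.from_rotvec(c["orientation"]).apply([(u-K[0,2])/K[0,0],(v-K[1,2])/K[1,1],1.])
    p=np.array(c["position"]);return p+d*(z-p[2])/d[2]
def proj(c,P):
    K=c["intrinsics"];q=R.from_rotvec(c["orientation"]).inv().apply(np.atleast_2d(P)-c["position"])
    return np.c_[K[0,0]*q[:,0]/q[:,2]+K[0,2],K[1,1]*q[:,1]/q[:,2]+K[1,2]]
def cloud(c):
    K=c["intrinsics"];z=c["z_map"];v,u=np.mgrid[:z.shape[0],:z.shape[1]]
    P=np.stack([(u-K[0,2])/K[0,0]*z,(v-K[1,2])/K[1,1]*z,z],-1)
    return R.from_rotvec(c["orientation"]).apply(P.reshape(-1,3)).reshape(*z.shape,3)+c["position"]
E
python3 - <<'E'
from h import *
c=dict(np.load("top0.npz"));im=c["image"]
cv2.imwrite("pics/z.png",cv2.resize(im[145:270,195:325],None,fx=4.6,fy=4.6,interpolation=cv2.INTER_NEAREST))
s=dict(np.load("side0.npz"))
cv2.imwrite("pics/zs.png",cv2.resize(s["image"][150:250,170:320],None,fx=5,fy=5,interpolation=cv2.INTER_NEAREST))
P=cloud(c);H=P[...,2];
np.set_printoptions(precision=4,suppress=True)
print("table z",np.median(H[225:240,170:220]))
for x0,x1 in((200,255),(258,318)):
    for lo,hi in((.058,.085),(.045,.06)):
        m=np.zeros(H.shape,np.uint8);m[150:225,x0:x1]=((H>lo)&(H<hi)&(c["z_map"]>0))[150:225,x0:x1]
        n,l,st,ce=cv2.connectedComponentsWithStats(m)
        for i in range(1,n):
            if st[i,4]>25:
                q=P[l==i];r=cv2.minAreaRect(q[:,:2].astype(np.float32)*1000)
                print(lo,st[i],q.mean(0),np.median(q[:,2]),r)
E
```

```text
table z -0.00042903560767759696
0.058 [ 208  160   36   44 1153] [0.592  0.0735 0.0714] 0.07139468188659759 ((587.4929809570312, 73.14508056640625), (118.92344665527344, 90.02396392822266), 5.79135799407959)
0.045 [219 197  19  22 223] [0.5126 0.0659 0.054 ] 0.05401900313691632 ((516.00390625, 67.32772827148438), (57.86927032470703, 49.97352600097656), 2.0416669845581055)
0.058 [ 271  158   38   44 1158] [ 0.5912 -0.1052  0.0715] 0.07156875131262375 ((587.891845703125, -104.50086975097656), (90.31753540039062, 114.95791625976562), 75.99947357177734)
0.045 [275 194  20  24 233] [ 0.5147 -0.087   0.0538] 0.05401427798542202 ((517.4391479492188, -88.51219940185547), (50.243038177490234, 59.28246307373047), 78.6751708984375)
```

View pics/z.png

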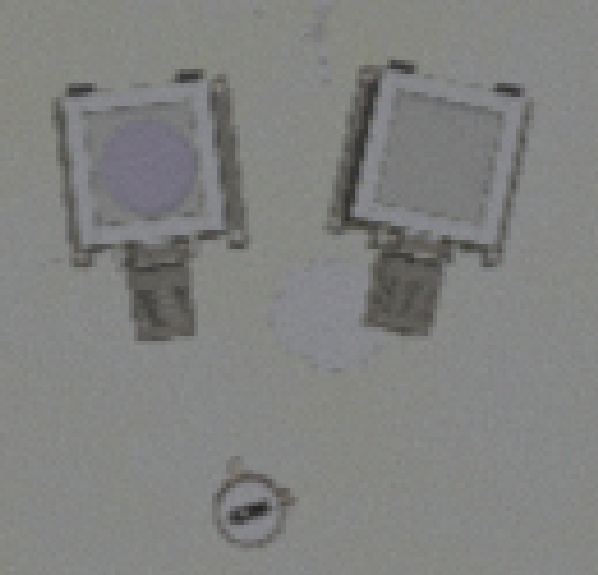

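View pics/zs.png

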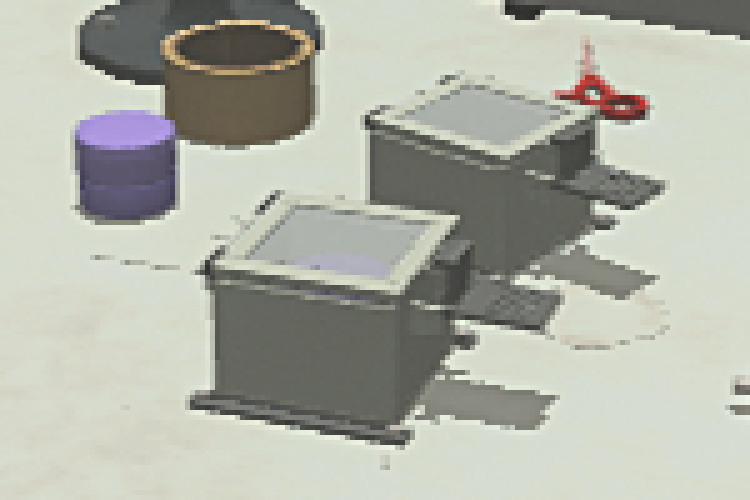

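The jar's holder, on the left at zoom (145,165), is yawed about +5.7° with its pad at zoom (163,300). The other holder's window shows no jar. Next I'll refine the pose and check IK for a tilted tool.

```bash
cat >> h.py <<'E'
def rot(yaw,pitch,flip=1):
    # tool x: forward and down by pitch, tool y = +-holder y
    x=np.array([np.cos(yaw)*np.cos(pitch),np.sin(yaw)*np.cos(pitch),-np.sin(pitch)])
    y=flip*np.array([-np.sin(yaw),np.cos(yaw),0]);z=np.cross(x,y)
    return R.from_matrix(np.c_[x,y,z])
E
python3 - <<'E'
from h import *
np.set_printoptions(precision=4,suppress=True)
c=dict(np.load("top0.npz"));s=dict(np.load("side0.npz"))
P=cloud(c);H=P[...,2]
g=c["image"].max(2)
m=np.zeros(H.shape,np.uint8);m[155:205,200:255]=((H>.066)&(H<.0745)&(c["z_map"]>0))[155:205,200:255]
m=cv2.morphologyEx(m,cv2.MORPH_OPEN,np.ones((13,13),np.uint8))
(ct,)=cv2.findContours(m,0,2)[0][:1] 
r=cv2.minAreaRect(ct);print(r)
b=cv2.boxPoints(r);W=np.array([ray(c,u,v,.072) for u,v in b]);print(W)
# zoom corners by eye
for z in((62,98),(210,82),(222,236),(80,250)):print("eye",ray(c,195+z[0]/4.6-.5,145+z[1]/4.6-.5,.072))
# pad quad eye
pad=np.array([ray(c,195+u/4.6-.5,145+v/4.6-.5,.0545) for u,v in((137,342),(195,336))]);print("padfront",pad,pad.mean(0))
yaw=np.radians(5.7);f=np.array([np.cos(yaw),np.sin(yaw),0]);print("O from pad",pad.mean(0)+.108*f,"O lid",W.mean(0)+.001*f)
# jar: lilac through window
hs=cv2.cvtColor(c["image"],cv2.COLOR_BGR2HSV)
b_,g_,r_=[c["image"][...,i].astype(int) for i in range(3)]
mm=np.zeros(H.shape,bool);mm[160:205,205:250]=((b_-g_)>12)[160:205,205:250]
v,u=np.nonzero(mm);print("jar",len(u),ray(c,u.mean(),v.mean(),.053))
from cell import manip,inverse_kinematics as ik
O=W.mean(0)+.001*f;O[2]=0
for p in(35,45,60):
  for fl in(1,-1):
    for q in((-.095,.075),(-.039,.085),(.065,.14)):
        j=ik(O+q[0]*f+[0,0,q[1]],rot(yaw,np.radians(p),fl).as_rotvec());print(p,fl,q,j)
E
```

```text
Traceback (most recent call last):
ValueError: not enough values to unpack (expected 1, got 0)
```

Run:
```python
from h import *
np.set_printoptions(precision=4,suppress=True)
c=dict(np.load("top0.npz"))
P=cloud(c);H=P[...,2]
m=np.zeros(H.shape,np.uint8);m[155:205,200:255]=((H>.064)&(H<.08)&(c["z_map"]>0))[155:205,200:255]
m=cv2.morphologyEx(m,cv2.MORPH_CLOSE,np.ones((5,5),np.uint8))
m=cv2.morphologyEx(m,cv2.MORPH_OPEN,np.ones((1,17),np.uint8))
m=cv2.morphologyEx(m,cv2.MORPH_OPEN,np.ones((17,1),np.uint8))
yaw=np.radians(5.7);f=np.array([np.cos(yaw),np.sin(yaw),0])
cs=cv2.findContours(m,0,2)[0];print(m.sum())
ct=max(cs,key=cv2.contourArea);r=cv2.minAreaRect(ct);print(r)
W=np.array([ray(c,u,v,.072) for u,v in cv2.boxPoints(r)]);print(W,W.mean(0))
E4=np.array([ray(c,195+a/4.6-.5,145+b/4.6-.5,.072) for a,b in((62,98),(210,82),(222,236),(80,250))]);print("eye",E4,E4.mean(0))
pad=np.array([ray(c,195+u/4.6-.5,145+v/4.6-.5,.0545) for u,v in((137,342),(195,336))]);print("padfront",pad)
print("O from pad",pad.mean(0)+.108*f,"O lid eye",E4.mean(0)+.001*f)
b_,g_=[c["image"][...,i].astype(int) for i in range(2)]
mm=np.zeros(H.shape,bool);mm[160:205,205:250]=((b_-g_)>12)[160:205,205:250]
v,u=np.nonzero(mm);print("jar",len(u),ray(c,u.mean(),v.mean(),.053) if len(u) else 0)
from cell import manip,inverse_kinematics as ik
O=E4.mean(0)+.001*f;O[2]=0
for p in(35,45,60):
  for fl in(1,-1):
    for q in((-.095,.075),(-.039,.085),(.065,.14)):
        j=ik(O+q[0]*f+[0,0,q[1]],rot(yaw,np.radians(p),fl).as_rotvec());print(p,fl,q,j)
```

```text
1040
((225.5, 180.5), (33.0, 31.0), 90.0)
[[0.6393 0.1156 0.072 ]
 [0.6372 0.0288 0.072 ]
 [0.5446 0.0309 0.072 ]
 [0.5467 0.1173 0.072 ]] [0.592  0.0731 0.072 ]
eye [[0.6344 0.1214 0.072 ]
 [0.642  0.031  0.072 ]
 [0.5478 0.0259 0.072 ]
 [0.5414 0.1121 0.072 ]] [0.5914 0.0726 0.072 ]
padfront [[0.485  0.0798 0.0545]
 [0.4878 0.0442 0.0545]]
O from pad [0.5939 0.0727 0.0545] O lid eye [0.5924 0.0727 0.072 ]
jar 248 [0.5922 0.0716 0.053 ]
35 1 (-0.095, 0.075) None
35 1 (-0.039, 0.085) None
35 1 (0.065, 0.14) [0.0697 0.0239 2.4027 3.0414 0.246  1.6509]
35 -1 (-0.095, 0.075) None
35 -1 (-0.039, 0.085) None
35 -1 (0.065, 0.14) [ 0.0697  0.0239  2.4027  3.0414  0.246  -1.4906]
45 1 (-0.095, 0.075) None
45 1 (-0.039, 0.085) [ 0.0635 -0.0871  2.535   2.87    0.0949  1.8158]
45 1 (0.065, 0.14) [ 0.0724  0.0072  2.3044  0.4043  0.0486 -1.9938]
45 -1 (-0.095, 0.075) None
45 -1 (-0.039, 0.085) [ 0.0635 -0.0871  2.535   2.87    0.0949 -1.3258]
45 -1 (0.065, 0.14) [0.0724 0.0072 2.3044 0.4043 0.0486 1.1478]
60 1 (-0.095, 0.075) [ 0.0651 -0.1607  2.4828  0.0588  0.2966 -1.6568]
60 1 (-0.039, 0.085) [ 0.0701 -0.0582  2.3701  0.0487  0.3067 -1.6427]
60 1 (0.065, 0.14) [ 0.0763  0.0582  2.1286  0.0277  0.4315 -1.616 ]
60 -1 (-0.095, 0.075) [ 0.0651 -0.1607  2.4828  0.0588  0.2966  1.4848]
60 -1 (-0.039, 0.085) [ 0.0701 -0.0582  2.3701  0.0487  0.3067  1.4989]
60 -1 (0.065, 0.14) [0.0763 0.0582 2.1286 0.0277 0.4315 1.5256]
```

Run:
```python
from h import *
np.set_printoptions(precision=3,suppress=True)
c=dict(np.load("top0.npz"));P=cloud(c).reshape(-1,3);z=c["z_map"].ravel()
k=(z>0)&(P[:,2]>.09)&(P[:,1]<-.1)&(P[:,0]>.3)
q=P[k];print(q.min(0),q.max(0)); r=np.hypot(q[:,0],q[:,1]);i=r.argmin();print("nearest",q[i],r[i]);print("max y at x<.6",q[q[:,0]<.6][:,1].max())
from cell import manip,inverse_kinematics as ik
yaw=np.radians(5);f=np.array([np.cos(yaw),np.sin(yaw),0]);O=np.array([.5928,.0724,0])
for zz in(.075,.15,.2):
  for p in (60,):
    for fl in (1,-1): print(zz,fl,ik(O-.088*f+[0,0,zz],rot(yaw,np.radians(p),fl).as_rotvec()))
d=R.from_rotvec(manip.state()["tcp_rot"]).as_matrix();print(d)
import math
for a in(-1.17,):
  print(ik([.40*math.cos(a),.40*math.sin(a),.25],manip.state()["tcp_rot"]))
```

```text
[ 0.404 -0.67   0.09 ] [ 1.047 -0.138  0.413]
nearest [ 0.431 -0.425  0.225] 0.6053549747656048
max y at x<.6 -0.4237124492559725
0.075 1 [ 0.074 -0.143  2.469  0.023  0.293 -1.604]
0.075 -1 [ 0.074 -0.143  2.469  0.023  0.293  1.538]
0.15 1 [ 0.074 -0.282  2.406  0.014  0.494 -1.594]
0.15 -1 [ 0.074 -0.282  2.406  0.014  0.494  1.547]
0.2 1 [ 0.074 -0.349  2.352  0.011  0.616 -1.591]
0.2 -1 [ 0.074 -0.349  2.352  0.011  0.616  1.55 ]
[[-0.001  0.423 -0.906]
 [ 0.002 -0.906 -0.423]
 [-1.    -0.002 -0.   ]]
[-1.232 -0.288  2.129 -0.     1.303 -0.098]
```

```bash
cat >> h.py <<'E'
yaw=np.radians(5);F=np.array([np.cos(yaw),np.sin(yaw),0]);O=np.array([.5928,.0724,0])
ORI=rot(yaw,np.radians(60),-1).as_rotvec()
def hp(x,z): return O+x*F+np.array([0,0,z])
def snap(tag):
    from cell import cams
    t=cams.capture("top");s=cams.capture("side")
    a=cv2.resize(t["image"][130:280,180:330],(390,390),interpolation=cv2.INTER_NEAREST)
    b=cv2.resize(s["image"][110:260,165:315],(390,390),interpolation=cv2.INTER_NEAREST)
    cv2.imwrite(f"pics/{tag}.png",np.hstack([a,b]));np.savez(tag+"_t.npz",**t);np.savez(tag+"_s.npz",**s)
E
python3 - <<'E'
from h import *
np.set_printoptions(precision=4,suppress=True)
from cell import manip
manip.set_gripper(0.0,force=20)
manip.set_joints([-1.171,-.349,2.352,0,.616,1.55]);print(manip.state()["clock"])
manip.set_joints([.074,-.349,2.352,.011,.616,1.55])
manip.move_pose(hp(-.086,.13),ORI)
manip.move_linear(hp(-.086,.07),rate=.08)
s=manip.state();print(s["clock"],s["tool_pos"],hp(-.086,.07),s["contact_force"],s["gripper_width"])
snap("pre")
E
```

```text
2.8167
6.2 [0.5078 0.065  0.0708] [0.5071 0.0649 0.07  ] [ 0.5923 -0.2939 -0.5196] 0.0005433275186642784
```

View pics/pre.png

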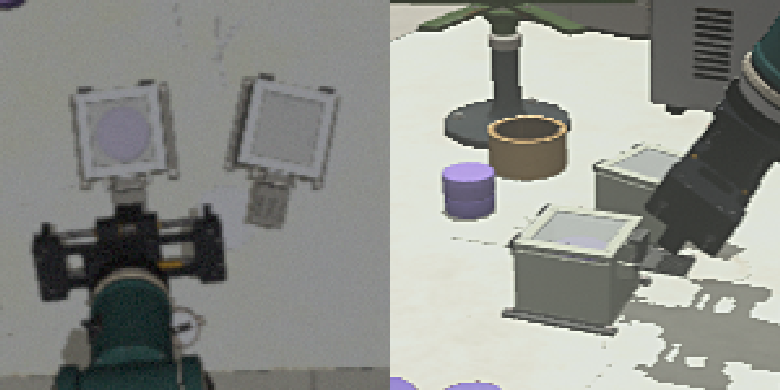

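The fingertips, side panel (690,245), sit just above the pad at (670,260), and the top view has them centred on it. The body is in front of the lid edge. Now I'll press.

Run:
```python
from h import *
np.set_printoptions(precision=4,suppress=True)
from cell import manip
for z in(.063,.060,.058,.056,.054,.052,.050,.048,.046):
    manip.move_linear(hp(-.086,z),rate=.03)
    s=manip.state();print(z,round(s["clock"],2),s["tool_pos"][2],s["contact_force"])
    if s["contact_force"][2]>8.5: break
manip.dwell(.3);print(manip.state()["contact_force"],manip.state()["clock"])
snap("press")
```

```text
0.063 6.68 0.06256396163054762 [ 0.3862 -0.8023  0.7895]
0.06 6.93 0.05995479981901806 [-0.3627 -0.1695  0.1848]
0.058 7.18 0.05813537088342591 [ 0.5969 -0.0008  1.3268]
0.056 7.43 0.0561048572899183 [-0.377  -0.0406  2.0613]
0.054 7.68 0.054087910534858966 [-0.0245  0.1111  2.8058]
0.052 7.93 0.05219511424131007 [2.3201 1.2008 2.3203]
0.05 8.18 0.05021802626781145 [1.2479 0.1217 3.31  ]
0.048 8.43 0.04823882577202046 [ 1.7477 -0.4789  4.6009]
0.046 8.68 0.04620957678347031 [ 1.4598 -0.1577  4.2038]
[ 2.131  -0.3277  3.9895] 8.9833
```

View pics/press.png

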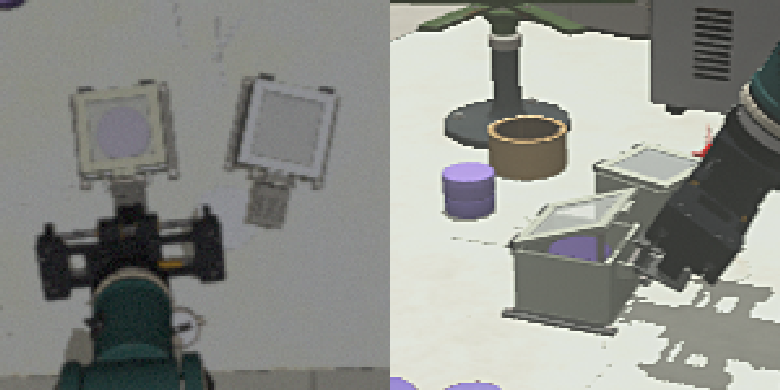

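Lid A has sprung up: its front edge is at (635,190) in the side panel, while the tab is held down. Lid B is still shut. Next I'll back off and push the lid round along an arc.

Run:
```python
from h import *
np.set_printoptions(precision=3,suppress=True)
from cell import manip
manip.move_linear(hp(-.093,.075),rate=.08)
manip.move_linear(hp(-.093,.0875),rate=.08)
def T(ph,r=.088): return hp(.046-r*np.cos(ph)-.0078,.069+r*np.sin(ph)-.0045)
def rep(t):
    s=manip.state();print(t,round(s["clock"],2),s["tool_pos"],s["contact_force"])
    return np.linalg.norm(s["contact_force"])
rep("pre")
ok=True
for p in(hp(-.07,.0875),hp(-.058,.0875),T(.264),T(.4),T(.55)):
    manip.move_linear(p,rate=.06)
    if rep("")>12: print("STOP");break
manip.dwell(.1);snap("p1")
```

```text
pre 9.92 [0.5   0.064 0.087] [ 0.019 -0.701  0.681]
 10.45 [0.523 0.066 0.087] [ 0.326 -0.283  0.42 ]
 10.8 [0.536 0.067 0.088] [-0.175  0.514 -0.305]
 11.13 [0.547 0.068 0.088] [ 0.475 -0.118 -0.172]
 11.48 [0.551 0.069 0.1  ] [-0.765 -0.161 -0.45 ]
 11.85 [0.557 0.069 0.112] [-0.619 -0.212  0.038]
```

View pics/p1.png

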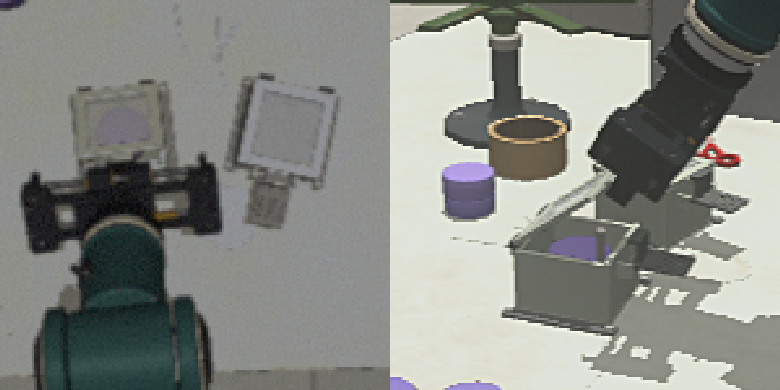

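The lid is rising on the fingers with its edge at (610,172), the forces are near zero, and the jar is still in place. I'll continue the arc.

Run:
```python
from h import *
np.set_printoptions(precision=3,suppress=True)
from cell import manip
def T(ph,r=.088): return hp(.046-r*np.cos(ph)-.0078,.069+r*np.sin(ph)-.0045)
def rep(t):
    s=manip.state();print(t,round(s["clock"],2),s["tool_pos"],s["contact_force"])
    return np.linalg.norm(s["contact_force"])
for ph in(.75,.95,1.15,1.35,1.5,1.6,1.7,1.78,1.83):
    manip.move_linear(T(ph),rate=.06)
    if rep(ph)>14: print("STOP");break
manip.dwell(.1);snap("p2")
```

```text
0.75 12.49 [0.568 0.07  0.125] [-0.63   1.088  0.555]
0.95 12.93 [0.581 0.071 0.137] [ 0.024 -0.318  0.141]
1.15 13.38 [0.596 0.073 0.145] [ 0.917 -0.877  0.237]
1.35 13.82 [0.612 0.074 0.151] [ 0.016  0.652 -0.289]
1.5 14.18 [0.625 0.075 0.153] [-0.094 -0.732  0.303]
1.6 14.48 [0.634 0.076 0.153] [-1.037  0.121 -0.576]
1.7 14.78 [0.643 0.077 0.152] [-0.01  -0.014 -0.009]
1.78 15.05 [0.649 0.077 0.151] [0.557 0.229 0.168]
1.83 15.3 [0.654 0.078 0.149] [-0.065 -0.779 -0.077]
```

View pics/p2.png

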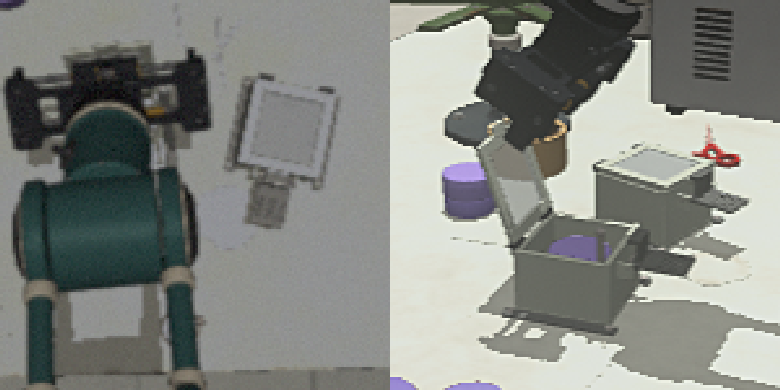

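The lid leans back past upright, from its hinge at (520,240) to its edge at (480,150). The jar and lid B are unchanged. I'll retreat and check.

Run:
```python
from h import *
np.set_printoptions(precision=3,suppress=True)
from cell import manip
manip.move_linear(hp(.0,.16),rate=.1)
manip.move_linear(hp(-.08,.20),rate=.12)
j=list(manip.state()["joint_pos"]);j[0]-=.75;manip.set_joints(j)
manip.dwell(.3);print(manip.state()["clock"],manip.state()["tool_pos"],manip.state()["contact_force"]);snap("fin")
c=dict(np.load("fin_t.npz"));c0=dict(np.load("top0.npz"))
# lid angle: cloud points of raised lid in the holder frame, both cameras
for n in("fin_t","fin_s"):
    P=cloud(dict(np.load(n+".npz"))).reshape(-1,3)-O
    x=P@F;y=P@np.array([-F[1],F[0],0]);k=(x>.03)&(x<.11)&(abs(y)<.042)&(P[:,2]>.085)&(P[:,2]<.18)
    if k.sum()>20:
        a=np.polyfit(P[k,2],x[k],1);print(n,k.sum(),"lid angle",np.pi/2+np.arctan(a[0]),"z max",P[k,2].max(),"x@top",x[k][P[k,2].argmax()])
# bystanders: lilac blobs before/after
for n,(u0,u1,v0,v1) in dict(loose_jar=(255,285,98,126),loose_lid=(136,164,234,260)).items():
    for q in(c0,c):
        i=q["image"].astype(int);m=(i[...,0]-i[...,1]>15)[v0:v1,u0:u1];v,u=np.nonzero(m);print(n,len(u),u.mean()+u0,v.mean()+v0)
for n,(u0,u1,v0,v1) in dict(counter=(238,262,243,267),marker=(345,402,228,250),lidB=(262,315,155,220)).items():
    print(n,"mean abs diff",np.abs(c["image"][v0:v1,u0:u1].astype(int)-c0["image"][v0:v1,u0:u1]).mean())
```

```text
18.85 [ 0.421 -0.302  0.2  ] [-0.707  0.369  0.509]
fin_t 480 lid angle 1.8930344236348637 z max 0.16726858177944326 x@top 0.07647345742093138
fin_s 606 lid angle 1.8887751472754417 z max 0.1686020050578621 x@top 0.07668556005708439
loose_jar 344 269.34302325581393 111.49418604651163
loose_jar 344 269.3517441860465 111.5436046511628
loose_lid 330 148.33636363636364 246.37575757575758
loose_lid 330 148.42424242424244 246.3939393939394
counter mean abs diff 8.304398148148149
marker mean abs diff 42.49654439128123
lidB mean abs diff 8.049927431059507
```

View pics/fin.png

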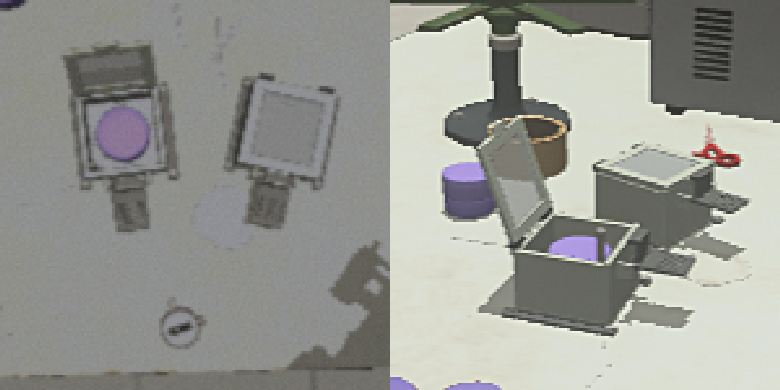

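The lid is open and clear of the gripper, the tab is level again at (130,205), the jar is at (123,133) in the middle, and lid B is shut. The marker difference comes from the arm covering it in this view, 0.2 m above the table. I'm handing in.

Run:
```python
from cell import manip,order
order.close_job();print(manip.state()["clock"])
```

```text
the job is handed in; nothing more can be done
the job is handed in; nothing more can be done
```

I pressed the release tab on the holder with the jar and its lid sprang up while the tab was held down. I then pushed the lid round past upright with the shut fingers, backed the arm clear and handed the job in at about 19 s.

Last checks, from the final pictures:
- **Lid:** it measured 1.89 rad from both cameras, against the 1.78 needed.
- **Tab and jar:** by eye, the tab is back level and the jar stands in the middle of its holder.
- **Empty holder:** it still looks shut.
- **Bystanders:** the loose jar and loose lid moved less than 0.1 pixel between the first and last pictures. The counter looks to be in its place.
- **Forces:** wrist force readings during the push stayed below 2 N, and about 5 N during the press.

The marker comparison failed: its image patch differed by 42 grey levels, most likely because the arm hid it from above. I did not check it again, though the tool never came down near it.

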